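# Lever open the slanted sample case and load a swab

## Robot

A 6-joint arm with a two-finger parallel gripper is mounted at the origin on the work surface. World frame = base frame: x ahead of the robot, y to its left, z up, the work surface at z = 0. Lengths are in m, angles in rad, forces in N, time in s.
With the tool pointing down it reaches from about 0.35 to 0.975 m from the base axis. Payload 4.9 kg.
Tool frame: the origin (TCP) lies on the mounting face of the last link; the fingertips stand 173 mm ahead of it and the grasp point (between the pads) lies 155 mm ahead of it; z points along the fingers, y is the direction in which the jaws open and shut (so a half turn about z gives the same grasp; the last joint's range is limited). The gripper opens to 85 mm and grips with 20 to 120 N. Pads are 22 mm wide; open, the fingers measure 114 mm over their backs; the gripper's body (76 mm by 85 mm) begins 54 mm behind the grasp point. The pads swing forward as they close: fully open they stand 13 mm farther back than shut.
Start: joints at [1.097, 0.053, 1.613, -0, 1.476, -0.119], TCP at [0.217, 0.586, 0.405] pointing down, gripper open.
Joint ranges: [-3.01, 3.01], [-1.01, 2.22], [0.06, 2.58], [-1.02, 4.17], [0.09, 2.62], [-3.14, 3.14]. Speed limits (rad/s): [2.57, 2.57, 3.14, 3.14, 3.14, 3.14].

## Interface

Orientations are given as a unit quaternion [w, x, y, z].
In Python, from plant import manip gives the robot as it stands.
- The arm moves only by the tool play_rows, never from a script. Its argument "increments" is a list of rows, each an object with "offset": the shift along the tool's x, y, z in mm, a list of three; "twist": the turn about the tool's z in rad; "grip": the opening, from 0 (shut) to 1 (fully open). In form: [{"offset": [dx, dy, dz], "twist": twist, "grip": grip}, ...]. A call has 1 to 5 rows; each row is the pose to reach, as a shift and turn from the pose commanded when the call began, along the tool's axes at that moment; what a row does not reach only later rows make up. A row lasts 1/12 s, in which the tool goes at most 41.7 mm and 7.16 degrees, less where a joint would pass 70% of its speed; a pose out of reach is approached as far as the arm can. A call with a gripper value outside its range is refused whole. The fingers move at their own pace and stop on an object; the grip force is fixed at half the most. Time passes only in rows, so rows that repeat a pose let the fingers close. It gives the time, the measured TCP pose, the force and the opening at its end, in the units of the state.
- manip.state(): the state, without advancing time (a new reading comes with each control period).
- manip.grab_frame(name): name is "scene" or "top"; returns the picture (400x640x3 uint8, blue, green, red); there is no depth.
- manip.get_calibration(name): a dict with "fx", "fy", "cx", "cy" (pixels), "T" (4x4, takes a point from camera to world coordinates). Camera axes: x right, y down, z forward; pixel columns grow to the right and rows downward; lengths in m; the calibration is good to about 2 mm. A picture is of the moment at which its call begins. get_calibration takes no time and is no camera call.
- manip.job_done(): hands the job in, once; it reports no verdict.
Trained networks look in the newest picture that a camera, given by its name, has taken for a name from the list of things; names that differ only in an ending like _2 or _b are one class to them, and where a whole thing is asked for, a point or a joint stands for the part that bears it (a point fixed in the world has none). Each returns a list of dicts, best first, with "p" (0 to 1); they miss things now and then, are a little off and sometimes report something else, mostly with a low value. They report only what shows in the picture. A call takes as long as a camera call.
- manip.boxes_of(query, camera): "xyz" ([x, y, z] in m, in the coordinates of the camera as it stood for that picture, good to about 4 mm: the middle of the surface that is visible of it).
- manip.tip_of(query, camera): "xyz" ([x, y, z] in m, in the coordinates of the camera as it stood for that picture, good to about 4 mm: a listed point, or the origin of a listed thing).
The state is a dict: "time": time; "joint_pos": joint angles; "joint_vel": joint speeds; "joint_efforts": joint torques, N m; "tool_pos": TCP position; "tool_rot": TCP orientation; "contact_force": force on the tool from outside, world axes, zero at the start; "ft_torque": the same for the moment, N m; "gripper_width": opening from 0.0 (shut) to 1.0 (fully open).
Only numpy, scipy, OpenCV 4.12 (cv2) and the standard library are available. Lean on these libraries where they do the work, as an engineer would, in place of code of your own. Each camera call takes 0.05 s, during which the arm holds its last target. There are 200 camera calls.

## Task

The lid of the slanted white sample case has no handle: pick up the spatula, slip its blade into the slot under the lid's front edge and lever the lid open with the blade until it stands up by itself, square to the case or further, never touching the lid with the gripper or arm. Lay the spatula down in the metal discard tray, then take the red-capped swab from its stand and push it down into the vial inside the case until its cap sits on the vial's mouth. Leave the lid open and everything else where it is.

Things in the scene. Friction and masses are not known exactly. Their poses are not given: they have to be found in the camera images.
- case: White fixed case on a dark steel foot (150 mm wide, 10 high), 120 mm wide (y). Its top slopes 30 degrees, rising along the case's +x from the low front rim to the hinge 110 mm up the slope. Origin on the table straight below the middle of the front rim, which is 150 mm up; z up. The front wall leans away below the rim: free space in front. Behind the rim it is empty 38 mm deep, down to the vial.
- slot (a point): Middle of the blade slot in the case's front wall, axes as case. The slot, under the lid's front edge, is 76 mm wide (y) and 10 mm high (between lid underside and cut wall top), this point midway; it goes in parallel to the slope (30 degrees up towards +x) through the 5 mm wall.
- lid (a joint): Lid angle, rad: 0 shut (may start up to 0.06 ajar), 1.57 square to the sloping top, stop at 1.9. Flat plate 110 x 120 x 4 mm, clear with green frame, hinged on its high far edge, underside level with the side walls' top. The stiff hinge stays where left; about 1.5 N at the front edge moves it.
- lid_edge (a point): Middle of the lid's front edge at its underside (upper lip of the slot while shut). Axes are the lid's: when shut x points up the slope, y along the edge, z out of the top (leaning 30 degrees towards the front); they turn with the lid.
- lid_hinge (a point): Middle of the lid's hinge line, which lies along the case's y; 110 mm up the slope from lid_edge when shut. Same axes as lid_edge.
- vial: Glass vial fixed in the case, square to the slope, so leaning 30 degrees towards the front. Origin at the centre of its open mouth, z out along its axis, y as the case's. Bore 12 mm, outside 16 mm, 70 mm deep. The mouth is 5 mm above a grey plate, 42 mm up the slope from the front rim, 38 mm below the lid; side walls are 54 mm away in y.
- spatula: Black handle 110 x 12 wide x 14 mm high with orange tail; steel blade 80 long, 16 wide, 2.5 mm thick, level with the handle's middle. Origin at the handle's mid height near the centre of mass; x to the blade, z up: handle x = -75 to +35 mm, blade to +115 mm. 60 g. It lies level on its rest, blade away from the robot, origin 32 mm above the table.
- blade_tip (a point): Middle of the blade's end, 115 mm ahead of the spatula's origin.
- rest: Blue spatula rest, fixed: base 130 x 50 x 6 mm and two posts 6 mm thick, 30 mm wide, at x = -63 and +28 mm, notched 17 mm wide, notch floor 25 mm and prongs 33 mm above the table. Origin on the table below the spatula's origin, x along the spatula.
- tray: Metal discard tray, fixed, open-topped, 250 x 120 x 28 mm outside, walls and floor 4 mm; long side along its x. Origin under its centre.
- swab: Transport swab, upright in its stand: red round cap 18 mm diameter, 40 mm high, with a thin shaft below it (5 mm, white bud 7 mm) reaching 62 mm under the cap. Origin at the centre of the cap's underside, z up along the cap. 20 g.
- swab_stand: White block 50 x 50 x 75 mm, fixed, with a 10 mm hole in the middle of its top, 70 mm deep, in which the swab hangs by its cap. Origin under its centre.
- dishes: Bystander: stack of pink culture dishes 90 mm diameter, 64 mm high, fixed. Origin under its centre.
- bottle_a: Bystander: corked culture bottle with yellow content, 60 mm diameter, 170 mm high. Origin under its centre.
- bottle_b: Bystander: corked culture bottle with amber content, 60 mm diameter, 170 mm high. Origin under its centre.
- lamp: Bystander: unlit glass spirit lamp 76 mm diameter, 66 mm high. Origin under its centre.
- cap: Bystander: brass cap 32 mm diameter, 14 mm high. Origin under its centre.
- slide_box: Bystander: green slide box 80 x 60 x 30 mm. Origin under its centre.
- eraser: Bystander: small blue block 50 x 22 x 12 mm. Origin under its centre.

How it is judged:
By the outcome, as a careful person would: the job done as asked, in the order asked, and still so for the second after the job is handed in, with the robot touching nothing.
It also fails if it takes over 72 s, if anything falls off the work surface, if the arm or the gripper's body presses on something with over 40 N, if the wrist force passes 120 N, or if a joint passes its speed limit or range.

## Working session

There is one attempt and no reset: what is moved stays moved. The work goes in short steps, Python scripts to look and compute and a tool call to move; the robot and the scene stay as the last step left them, time stands still between calls to the robot, and variables do not carry over. Pictures are saved under pics/ and viewed, about 8 in all and at most 12, crops included, and the job is handed in when it is done.

Besides the shell and the picture viewer there is one more tool, called as a command line: name --argument value ..., lists and objects as JSON in quotes. play_rows: Moves the arm, as the interface text tells. Its arguments: {"type":"object","properties":{"increments":{"type":"array"}},"required":["increments"]}

```bash
mkdir -p pics; cat > h.py <<'E'
import numpy as np, cv2
from plant import manip
from scipy.spatial.transform import Rotation as R
np.set_printoptions(precision=4,suppress=True)
def T(c): return np.array(manip.get_calibration(c)["T"])
def find(q,c,f='tip',n=2):
    r=(manip.tip_of if f=='tip' else manip.boxes_of)(q,c)
    return [(round(d['p'],2),(T(c)@np.r_[d['xyz'],1])[:3]) for d in r[:n]]
def px(p,c):
    k=manip.get_calibration(c); q=np.linalg.inv(T(c))@np.r_[p,1]
    return np.array([k['fx']*q[0]/q[2]+k['cx'],k['fy']*q[1]/q[2]+k['cy']])
E
python3 - <<'E'
from h import *
for c in ['scene','top']:
    f=manip.grab_frame(c); cv2.imwrite(f'pics/{c}0.png',f)
    print(c,T(c)[:3].ravel(), manip.get_calibration(c)['fx'])
    for q in ['case','slot','lid_edge','lid_hinge','vial','spatula','blade_tip','rest','tray','swab','swab_stand']:
        print(c,q,find(q,c))
    for q in ['dishes','bottle_a','lamp','cap','slide_box','eraser']: print(c,q,find(q,c))
s=manip.state(); print(s['time'],s['tool_pos'],s['tool_rot'],R.from_quat(np.roll(s['tool_rot'],-1)).as_matrix())
E
```

```text
scene [-0.5184  0.5104 -0.6862  1.5104  0.8551  0.3024 -0.4211  0.6065 -0.0074
 -0.805  -0.5932  0.9989] 512.6685446735903
scene case []
scene slot [(0.81, array([0.607 , 0.0343, 0.1487])), (0.42, array([ 0.6287,  0.251 , -0.0001]))]
scene lid_edge [(0.74, array([0.6031, 0.0379, 0.1514]))]
scene lid_hinge [(0.68, array([0.6993, 0.0354, 0.2007]))]
scene vial []
scene spatula [(0.8, array([0.4604, 0.2808, 0.0345]))]
scene blade_tip [(0.68, array([0.5718, 0.2886, 0.0262])), (0.62, array([0.6005, 0.0393, 0.0015]))]
scene rest [(0.65, array([0.4607, 0.2753, 0.0014]))]
scene tray [(0.79, array([ 0.4382, -0.2421, -0.0031])), (0.16, array([0.4403, 0.4321, 0.001 ]))]
scene swab [(0.69, array([ 0.644 , -0.2778,  0.    ])), (0.66, array([0.6044, 0.0354, 0.15  ]))]
scene swab_stand [(0.8, array([ 0.6458, -0.2766, -0.0028]))]
scene dishes [(0.75, array([0.6313, 0.2542, 0.0014]))]
scene bottle_a [(0.63, array([ 0.5915,  0.467 , -0.0003])), (0.59, array([ 0.584 , -0.4743, -0.0021]))]
scene lamp [(0.78, array([ 0.5009, -0.4446,  0.0024])), (0.72, array([ 0.6001,  0.0399, -0.0035]))]
scene cap [(0.59
[... 772 characters left out ...]
0.58, array([ 0.646 , -0.2795,  0.0725]))]
top swab_stand [(0.75, array([ 0.6487, -0.276 , -0.0017]))]
top dishes [(0.73, array([0.6374, 0.2504, 0.0018])), (0.34, array([0.6991, 0.0365, 0.2027]))]
top bottle_a [(0.69, array([ 0.5869, -0.4824, -0.0044])), (0.64, array([ 0.5945,  0.4625, -0.0013]))]
top lamp [(0.91, array([ 0.4998, -0.4538, -0.0033]))]
top cap [(0.61, array([0.3696, 0.1129, 0.002 ]))]
top slide_box [(0.8, array([0.4409, 0.4274, 0.0017])), (0.23, array([ 0.3851, -0.1113, -0.0004]))]
top eraser [(0.58, array([ 0.3842, -0.1091,  0.0012]))]
1.8 [0.2171 0.5861 0.4047] [-0.      0.1765  0.9843 -0.    ] [[-0.9377  0.3474 -0.    ]
 [ 0.3474  0.9377 -0.0001]
 [-0.     -0.0001 -1.    ]]
```

View pics/scene0.png

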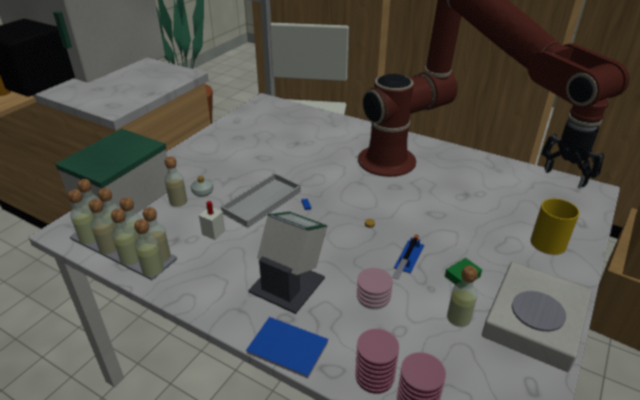

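View pics/top0.png

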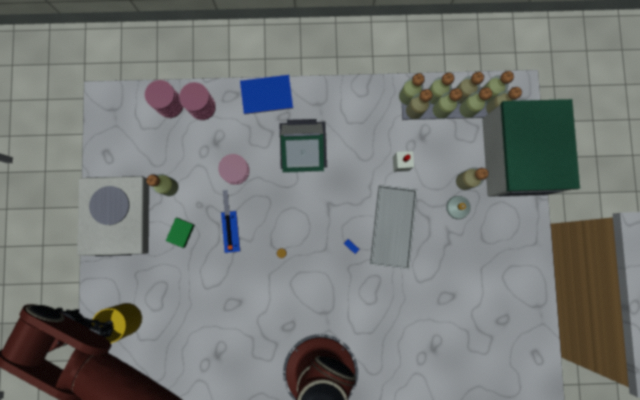

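```bash
python3 - <<'E'
from h import *
D={}
for c,n in [('top',4),('scene',3)]:
  for i in range(n):
    manip.grab_frame(c)
    for q in ['lid_edge','lid_hinge','spatula','blade_tip','slot']:
        r=find(q,c,n=1)
        if r: D.setdefault((q,c),[]).append(r[0][1])
for k,v in D.items(): print(k,np.median(v,0),np.std(v,0),len(v))
s=manip.state();print(s['time'])
f=cv2.imread('pics/top0.png'); 
a=cv2.resize(f[110:260,205:425],None,fx=3.6,fy=3.6,interpolation=cv2.INTER_CUBIC); cv2.imwrite('pics/crop0.png',a)
E
```

```text
('lid_edge', 'top') [0.6048 0.0318 0.1514] [0.0015 0.0007 0.0021] 4
('lid_hinge', 'top') [0.6998 0.037  0.2052] [0.0016 0.0011 0.0016] 4
('spatula', 'top') [0.4618 0.2754 0.0295] [0.0009 0.0006 0.0011] 3
('blade_tip', 'top') [0.5727 0.2827 0.0332] [0.001  0.0002 0.0012] 4
('slot', 'top') [0.6109 0.037  0.1449] [0.001  0.0008 0.0004] 3
('lid_edge', 'scene') [0.6019 0.0391 0.1485] [0.0017 0.0003 0.0014] 3
('lid_hinge', 'scene') [0.6992 0.0383 0.1996] [0.0005 0.0011 0.0008] 3
('spatula', 'scene') [0.4586 0.2799 0.0307] [0.0007 0.0011 0.0008] 3
('blade_tip', 'scene') [0.5712 0.2869 0.029 ] [0.0015 0.0007 0.0008] 3
('slot', 'scene') [0.6084 0.0366 0.148 ] [0.001  0.0017 0.0015] 3
3.9
```

View pics/crop0.png

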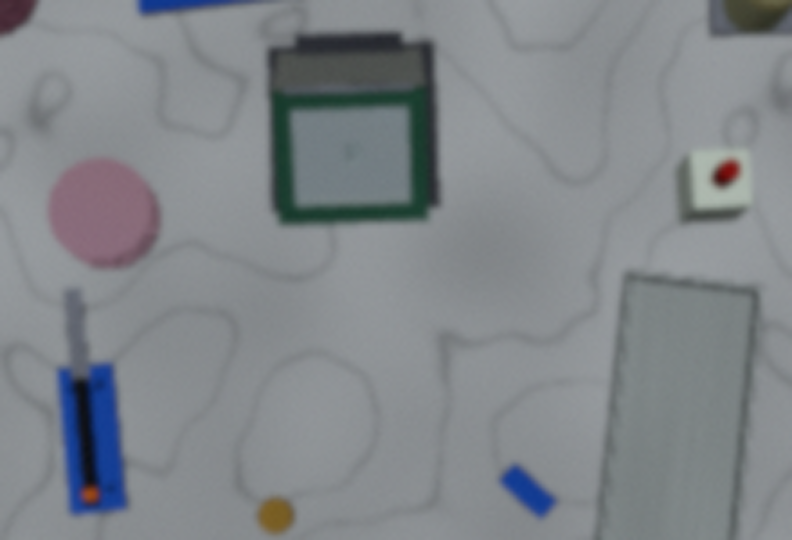

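play_rows --increments '[{"offset": [-40,-24,0],"twist": -0.1,"grip": 0.5},{"offset": [-75,-46,0],"twist": -0.2,"grip": 0.5},{"offset": [-110,-67,0],"twist": -0.3,"grip": 0.5},{"offset": [-145,-89,0],"twist": -0.415,"grip": 0.5},{"offset": [-178,-109,0],"twist": -0.415,"grip": 0.5}]'

```text
time: 4.32
tool_pos: [0.3458, 0.4217, 0.4048]
tool_rot: [0.0, -0.032, 0.999, 0.0]
contact_force: [0.5, 0.0, -0.2]
gripper_width: 0.501
```

```bash
cat >> h.py <<'E'
def plan(x,y,z,yaw=None):
    """offset mm in tool axes and twist to reach TCP x,y,z with jaw-forward (-tool x) yaw"""
    s=manip.state(); M=R.from_quat(np.roll(s['tool_rot'],-1)).as_matrix(); p=np.array(s['tool_pos'])
    cy=np.arctan2(-M[1,0],-M[0,0]); o=M.T@(np.array([x,y,z])-p)*1000
    print('t',round(s['time'],2),'pos',p,'yaw',round(cy,4),'F',np.array(s['contact_force']),'w',round(s['gripper_width'],3),'-> off',o.round(1),'tw',None if yaw is None else round(cy-yaw,4))
E
python3 -c "
from h import *
plan(.460,.2775,.187,.062)"
```

```text
t 4.32 pos [0.3458 0.4217 0.4048] yaw 0.0648 F [ 0.4837  0.0044 -0.2083] w 0.501 -> off [-104.5 -151.3  217.8] tw 0.0028
```

play_rows --increments '[{"offset": [-24,-34,10],"twist": 0,"grip": 0.5},{"offset": [-46,-67,30],"twist": 0,"grip": 0.5},{"offset": [-68,-99,50],"twist": 0,"grip": 0.5},{"offset": [-90,-131,65],"twist": 0,"grip": 0.5},{"offset": [-104.5,-151.5,90],"twist": 0,"grip": 0.5}]'

```text
time: 4.73
tool_pos: [0.4606, 0.2764, 0.3166]
tool_rot: [0.003, -0.03, 1.0, 0.001]
contact_force: [1.0, 1.0, 0.6]
gripper_width: 0.501
```

```bash
python3 - <<'E'
from h import *
for c in ['scene','top']:
    f=manip.grab_frame(c); print(find('spatula',c),find('blade_tip',c))
    g=[0.46,0.2775,0.05]; u=px(g,c).astype(int)
    cr=cv2.resize(f[max(u[1]-50,0):u[1]+50,u[0]-65:u[0]+65],(520,400),interpolation=cv2.INTER_CUBIC); cv2.imwrite(f'pics/g_{c}.png',cr)
a=np.vstack([cv2.imread('pics/g_scene.png')[:300],cv2.imread('pics/g_top.png')[100:]]);cv2.imwrite('pics/g.png',a)
plan(.460,.2775,.187,.062)
E
```

```text
[(0.49, array([0.4597, 0.2764, 0.0349]))] [(0.62, array([0.5704, 0.2853, 0.0263]))]
[] [(0.65, array([0.5741, 0.2851, 0.0348])), (0.21, array([ 0.383 , -0.1107,  0.001 ]))]
t 5.03 pos [0.4587 0.2789 0.3158] yaw 0.0609 F [-0.1564  0.2398  0.2565] w 0.498 -> off [ -1.   -1.6 128.8] tw -0.0011
```

View pics/g.png

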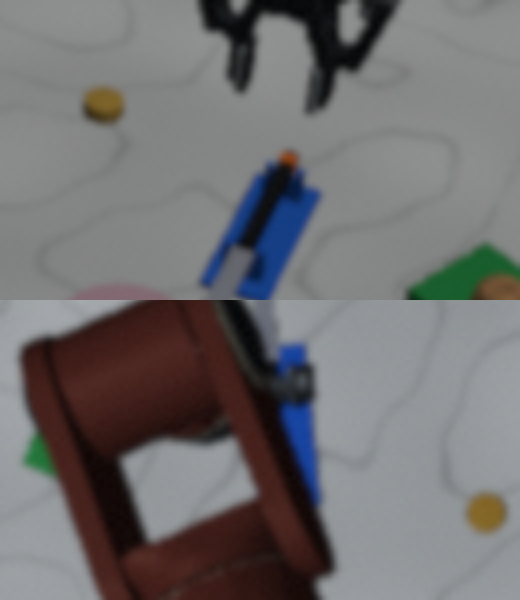

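play_rows --increments '[{"offset": [0,-0.5,35],"twist": 0,"grip": 0.5},{"offset": [0,-0.5,70],"twist": 0,"grip": 0.5},{"offset": [0,-0.5,100],"twist": 0,"grip": 0.5},{"offset": [0,-0.5,120],"twist": 0,"grip": 0.5},{"offset": [0,-0.5,128],"twist": 0,"grip": 0.4}]'

```text
time: 5.45
tool_pos: [0.457, 0.2785, 0.1843]
tool_rot: [-0.002, -0.031, 1.0, -0.001]
contact_force: [-0.9, 1.2, -0.2]
gripper_width: 0.406
```

play_rows --increments '[{"offset": [0,0,0],"twist": 0,"grip": 0.3},{"offset": [0,0,0],"twist": 0,"grip": 0.2},{"offset": [0,0,0],"twist": 0,"grip": 0.1},{"offset": [0,0,0],"twist": 0,"grip": 0},{"offset": [0,0,0],"twist": 0,"grip": 0}]'

```text
time: 5.87
tool_pos: [0.4593, 0.2774, 0.1887]
tool_rot: [0.001, -0.031, 1.0, -0.001]
contact_force: [-1.1, -5.2, -0.8]
gripper_width: 0.129
```

play_rows --increments '[{"offset": [0,0,0],"twist": 0,"grip": 0},{"offset": [0,0,0],"twist": 0,"grip": 0},{"offset": [0,0,0],"twist": 0,"grip": 0}]'

```text
time: 6.12
tool_pos: [0.4593, 0.2773, 0.1886]
tool_rot: [0.001, -0.031, 1.0, -0.001]
contact_force: [-0.9, -6.5, 0.4]
gripper_width: 0.124
```

play_rows --increments '[{"offset": [0,0,-20],"twist": 0,"grip": 0},{"offset": [0,0,-45],"twist": 0,"grip": 0},{"offset": [0,0,-75],"twist": 0,"grip": 0},{"offset": [0,0,-100],"twist": 0,"grip": 0},{"offset": [0,0,-113],"twist": 0,"grip": 0}]'

```text
time: 6.53
tool_pos: [0.46, 0.2786, 0.3064]
tool_rot: [0.005, -0.03, 1.0, 0.002]
contact_force: [0.5, 0.2, -0.8]
gripper_width: 0.13
```

```bash
python3 - <<'E'
from h import *
plan(.459,.0335,.301,.017)
E
```

```text
t 6.53 pos [0.46   0.2786 0.3064] yaw 0.0606 F [ 0.4705  0.2477 -0.7982] w 0.13 -> off [  15.9 -244.6    4.4] tw 0.0436
```

play_rows --increments '[{"offset": [2,-30,0],"twist": 0,"grip": 0},{"offset": [5,-70,0],"twist": 0,"grip": 0},{"offset": [7,-110,0],"twist": 0.02,"grip": 0},{"offset": [10,-150,0],"twist": 0.044,"grip": 0},{"offset": [12,-185,0],"twist": 0.044,"grip": 0}]'

```text
time: 6.95
tool_pos: [0.4576, 0.0907, 0.3009]
tool_rot: [0.001, -0.008, 1.0, -0.0]
contact_force: [0.3, -0.6, -0.3]
gripper_width: 0.127
```

play_rows --increments '[{"offset": [1,-30,0],"twist": 0,"grip": 0},{"offset": [1,-48,0],"twist": 0,"grip": 0},{"offset": [1,-57,0],"twist": 0,"grip": 0},{"offset": [1,-57,0],"twist": 0,"grip": 0},{"offset": [1,-57,0],"twist": 0,"grip": 0}]'

```text
time: 7.37
tool_pos: [0.458, 0.0356, 0.3003]
tool_rot: [0.001, -0.008, 1.0, 0.0]
contact_force: [-0.3, -0.1, -1.1]
gripper_width: 0.129
```

```bash
cat > m.py <<'E'
from h import *
import sys
def meas(qs,n=3,cams=('top','scene')):
  D={}
  for c in cams:
    for i in range(n):
      f=manip.grab_frame(c)
      for q in qs:
        r=find(q,c,n=1)
        if r and r[0][0]>.3: D.setdefault((q,c),[]).append(r[0][1])
    cv2.imwrite(f'pics/m_{c}.png',f)
  for k,v in D.items(): print(k,np.median(v,0),np.std(v,0).max().round(4),len(v))
if __name__=='__main__': meas(sys.argv[1].split(','),int(sys.argv[2]))
E
python3 - <<'E'
from m import *
meas(['blade_tip','slot','lid_edge','lid_hinge','spatula'],3)
plan(.459,.0335,.301,.017)
f=cv2.imread('pics/m_scene.png'); u=px([.6,.035,.15],'scene').astype(int)
a=cv2.resize(f[u[1]-70:u[1]+60,u[0]-65:u[0]+65],(560,560),interpolation=cv2.INTER_CUBIC)
cv2.imwrite('pics/s1.png',a)
E
```

```text
('blade_tip', 'top') [0.5694 0.0389 0.1455] 0.002 3
('slot', 'top') [0.6115 0.035  0.1423] 0.0021 3
('lid_edge', 'top') [0.6035 0.0312 0.1503] 0.0009 3
('lid_hinge', 'top') [0.6994 0.0357 0.205 ] 0.0016 3
('spatula', 'top') [ 0.6173 -0.3789 -0.0009] 0.1043 2
('blade_tip', 'scene') [0.5694 0.0407 0.1404] 0.0013 3
('slot', 'scene') [0.6055 0.0346 0.1476] 0.0024 3
('lid_edge', 'scene') [0.6031 0.0397 0.1508] 0.0016 3
('lid_hinge', 'scene') [0.6995 0.0358 0.2007] 0.0025 3
('spatula', 'scene') [0.457  0.0397 0.1438] 0.1151 3
t 9.17 pos [0.4578 0.0353 0.2997] yaw 0.0162 F [ 0.6298 -0.5856 -0.461 ] w 0.127 -> off [-1.2 -1.8 -1.3] tw -0.0008
```

View pics/s1.png

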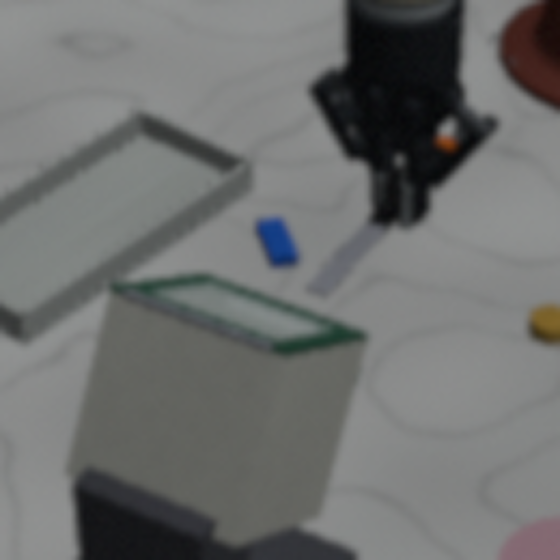

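play_rows --increments '[{"offset": [0,-3,-3.5],"twist": 0,"grip": 0},{"offset": [-5,-3,-3.5],"twist": 0,"grip": 0},{"offset": [-15,-3,-3.5],"twist": 0,"grip": 0},{"offset": [-25,-3,-3.5],"twist": 0,"grip": 0},{"offset": [-32,-3,-3.5],"twist": 0,"grip": 0}]'

```text
time: 9.58
tool_pos: [0.4908, 0.0327, 0.3036]
tool_rot: [0.001, -0.008, 1.0, -0.0]
contact_force: [1.3, 0.4, -0.3]
gripper_width: 0.125
```

play_rows --increments '[{"offset": [-5,0,0],"twist": 0,"grip": 0},{"offset": [-10,0,0],"twist": 0,"grip": 0},{"offset": [-14,0,0],"twist": 0,"grip": 0},{"offset": [-14,0,0],"twist": 0,"grip": 0}]'

```text
time: 9.92
tool_pos: [0.5044, 0.033, 0.3033]
tool_rot: [0.0, -0.008, 1.0, -0.0]
contact_force: [-0.5, 0.3, -0.5]
gripper_width: 0.128
```

play_rows --increments '[{"offset": [-8,0,0],"twist": 0,"grip": 0},{"offset": [-16,0,0],"twist": 0,"grip": 0},{"offset": [-22,0,0],"twist": 0,"grip": 0},{"offset": [-22,0,0],"twist": 0,"grip": 0}]'

```text
time: 10.25
tool_pos: [0.527, 0.0334, 0.3035]
tool_rot: [0.0, -0.008, 1.0, -0.0]
contact_force: [0.3, 0.3, -0.6]
gripper_width: 0.128
```

play_rows --increments '[{"offset": [0,0,-3],"twist": 0,"grip": 0},{"offset": [0,0,-7],"twist": 0,"grip": 0},{"offset": [0,0,-12],"twist": 0,"grip": 0},{"offset": [0,0,-16],"twist": 0,"grip": 0},{"offset": [0,0,-20],"twist": 0,"grip": 0}]'

```text
time: 10.67
tool_pos: [0.5256, 0.0335, 0.3237]
tool_rot: [-0.0, -0.008, 1.0, -0.0]
contact_force: [-0.5, 0.7, -1.3]
gripper_width: 0.128
```

```bash
python3 - <<'E'
from m import *
meas(['blade_tip','lid_edge','lid_hinge'],2)
plan(.5,.0335,.301,.017)
f=cv2.imread('pics/m_scene.png'); u=px([.6,.035,.18],'scene').astype(int)
a=cv2.resize(f[u[1]-70:u[1]+60,u[0]-65:u[0]+65],(560,560),interpolation=cv2.INTER_CUBIC)
cv2.imwrite('pics/s2.png',a)
E
```

```text
('lid_edge', 'top') [0.5935 0.0345 0.1694] 0.0012 2
('lid_hinge', 'top') [0.7007 0.0373 0.2036] 0.0005 2
('blade_tip', 'top') [ 0.5857 -0.4843 -0.0017] 0.0 1
('blade_tip', 'scene') [0.6381 0.0383 0.1639] 0.0021 2
('lid_edge', 'scene') [0.5935 0.0385 0.168 ] 0.0013 2
('lid_hinge', 'scene') [0.698  0.0347 0.202 ] 0.0005 2
t 11.47 pos [0.5258 0.0334 0.3232] yaw 0.0162 F [ 0.0383  0.3779 -0.2773] w 0.125 -> off [25.8  0.5 22.2] tw -0.0008
```

View pics/s2.png

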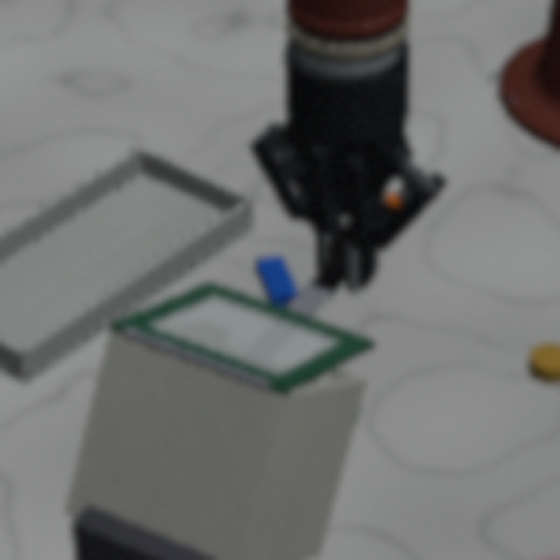

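play_rows --increments '[{"offset": [1,0,-8],"twist": 0,"grip": 0},{"offset": [2,0,-15],"twist": 0,"grip": 0},{"offset": [3,0,-22],"twist": 0,"grip": 0},{"offset": [4,0,-30],"twist": 0,"grip": 0},{"offset": [5,0,-37],"twist": 0,"grip": 0}]'

```text
time: 11.88
tool_pos: [0.5209, 0.0334, 0.3617]
tool_rot: [0.001, -0.008, 1.0, -0.0]
contact_force: [1.4, 0.1, -1.5]
gripper_width: 0.126
```

play_rows --increments '[{"offset": [0,0,-7],"twist": 0,"grip": 0},{"offset": [0.5,0,-14],"twist": 0,"grip": 0},{"offset": [0,0,-20],"twist": 0,"grip": 0},{"offset": [-2,0,-27],"twist": 0,"grip": 0},{"offset": [-4,0,-34],"twist": 0,"grip": 0}]'

```text
time: 12.3
tool_pos: [0.5249, 0.0334, 0.3946]
tool_rot: [-0.0, -0.008, 1.0, 0.0]
contact_force: [0.1, -0.1, -2.7]
gripper_width: 0.129
```

```bash
python3 - <<'E'
from m import *
meas(['blade_tip','lid_edge','lid_hinge'],2)
plan(.5,.0335,.301,.017)
E
```

```text
('lid_edge', 'top') [ 0.5953 -0.2241  0.128 ] 0.2557 2
('lid_hinge', 'top') [0.6992 0.0358 0.2037] 0.0017 2
('lid_edge', 'scene') [0.6033 0.0401 0.262 ] 0.0008 2
('lid_hinge', 'scene') [0.5311 0.0736 0.1007] 0.1675 2
t 13.1 pos [0.5248 0.0334 0.3942] yaw 0.0162 F [ 0.1262  0.6867 -0.28  ] w 0.123 -> off [24.8  0.5 93.2] tw -0.0008
```

play_rows --increments '[{"offset": [-5,0,-8],"twist": 0,"grip": 0},{"offset": [-10,0,-16],"twist": 0,"grip": 0},{"offset": [-16,0,-23],"twist": 0,"grip": 0},{"offset": [-23,0,-30],"twist": 0,"grip": 0},{"offset": [-29,0,-33],"twist": 0,"grip": 0}]'

```text
time: 13.52
tool_pos: [0.5549, 0.0338, 0.4292]
tool_rot: [0.001, -0.008, 1.0, -0.0]
contact_force: [-1.6, 0.3, -2.1]
gripper_width: 0.128
```

play_rows --increments '[{"offset": [-5,0,-2.5],"twist": 0,"grip": 0},{"offset": [-10,0,-4.5],"twist": 0,"grip": 0},{"offset": [-14,0,-6],"twist": 0,"grip": 0},{"offset": [-14,0,-6],"twist": 0,"grip": 0}]'

```text
time: 13.85
tool_pos: [0.5686, 0.0341, 0.4335]
tool_rot: [0.0, -0.008, 1.0, -0.0]
contact_force: [0.4, -0.2, -1.2]
gripper_width: 0.129
```

```bash
python3 - <<'E'
from m import *
meas(['blade_tip','lid_edge','lid_hinge'],3)
plan(.5,.0335,.301,.017)
E
```

```text
('blade_tip', 'top') [0.6828 0.0365 0.2755] 0.0363 3
('lid_edge', 'top') [0.6714 0.0302 0.3121] 0.0018 3
('lid_hinge', 'top') [0.7011 0.0356 0.203 ] 0.0019 3
('blade_tip', 'scene') [0.6801 0.0388 0.2732] 0.0016 3
('lid_edge', 'scene') [0.6739 0.0405 0.3112] 0.0015 3
('lid_hinge', 'scene') [0.6995 0.0356 0.2012] 0.0016 3
t 15.05 pos [0.5678 0.0341 0.4332] yaw 0.0162 F [ 0.1535  0.2502 -0.1964] w 0.125 -> off [ 67.8   0.5 132.2] tw -0.0008
```

play_rows --increments '[{"offset": [-1.5,0,0],"twist": 0,"grip": 0},{"offset": [-3,0,0],"twist": 0,"grip": 0},{"offset": [-3,0,0],"twist": 0,"grip": 0}]'

```text
time: 15.3
tool_pos: [0.571, 0.0342, 0.4331]
tool_rot: [-0.0, -0.008, 1.0, -0.0]
contact_force: [-0.6, -0.2, -1.0]
gripper_width: 0.127
```

play_rows --increments '[{"offset": [10,0,0],"twist": 0,"grip": 0},{"offset": [35,0,0],"twist": 0,"grip": 0},{"offset": [65,0,0],"twist": 0,"grip": 0},{"offset": [95,0,0],"twist": 0,"grip": 0},{"offset": [120,0,0],"twist": 0,"grip": 0}]'

```text
time: 15.72
tool_pos: [0.4489, 0.0323, 0.4328]
tool_rot: [-0.0, -0.008, 1.0, 0.0]
contact_force: [-0.0, -0.5, -0.3]
gripper_width: 0.128
```

play_rows --increments '[{"offset": [4,-35,0],"twist": 0,"grip": 0},{"offset": [8,-72,20],"twist": 0.04,"grip": 0},{"offset": [12,-110,40],"twist": 0.08,"grip": 0},{"offset": [16,-148,60],"twist": 0.12,"grip": 0},{"offset": [20,-183,75],"twist": 0.158,"grip": 0}]'

```text
time: 16.13
tool_pos: [0.4326, -0.152, 0.3573]
tool_rot: [0.0, 0.071, 0.997, -0.0]
contact_force: [1.3, -0.8, -0.7]
gripper_width: 0.123
```

```bash
python3 - <<'E'
from m import *
meas(['lid_edge','lid_hinge','tray','blade_tip'],2)
plan(.422,-.2397,.26,-.142)
f=cv2.imread('pics/m_scene.png'); u=px([.6,.0,.18],'scene').astype(int)
a=cv2.resize(f[u[1]-120:u[1]+90,u[0]-150:u[0]+110],(780,600)[:2],interpolation=cv2.INTER_CUBIC)
cv2.imwrite('pics/s3.png',a)
E
```

```text
('lid_edge', 'top') [0.676  0.0329 0.3121] 0.0016 2
('lid_hinge', 'top') [0.6989 0.0352 0.2036] 0.0008 2
('tray', 'top') [0.4063 0.2693 0.0002] 0.157 2
('blade_tip', 'top') [ 0.5466 -0.1666  0.2017] 0.0008 2
('lid_edge', 'scene') [0.6757 0.04   0.3129] 0.0015 2
('lid_hinge', 'scene') [0.6975 0.0389 0.2005] 0.0009 2
('tray', 'scene') [ 0.4389 -0.2406  0.0002] 0.0009 2
('blade_tip', 'scene') [ 0.5457 -0.1624  0.198 ] 0.003 2
t 17.13 pos [ 0.4338 -0.151   0.3582] yaw -0.1418 F [-0.2142  0.2631 -0.7888] w 0.125 -> off [ -0.8 -89.5  98.2] tw 0.0002
```

View pics/s3.png

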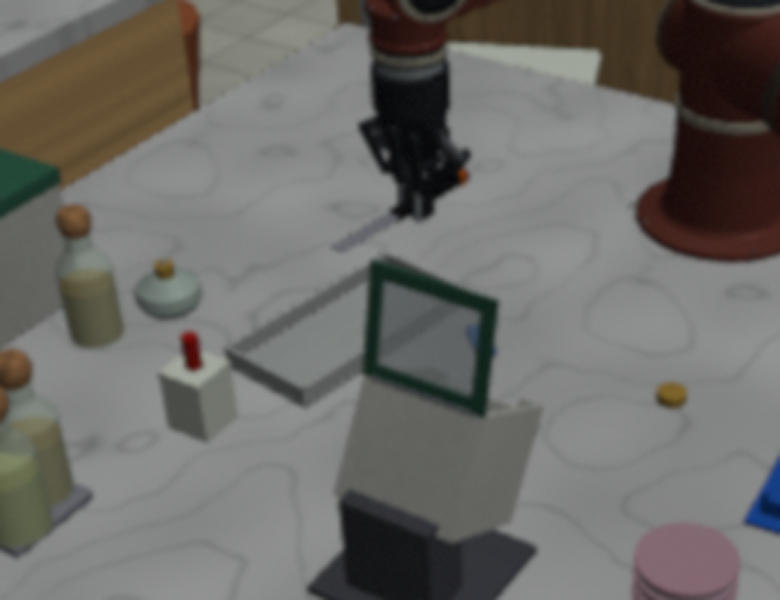

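play_rows --increments '[{"offset": [0,-30,20],"twist": 0,"grip": 0},{"offset": [0,-60,40],"twist": 0,"grip": 0},{"offset": [-0.5,-88,65],"twist": 0,"grip": 0},{"offset": [-0.5,-90,95],"twist": 0,"grip": 0},{"offset": [-0.5,-90,125],"twist": 0,"grip": 0}]'

```text
time: 17.55
tool_pos: [0.4215, -0.242, 0.2329]
tool_rot: [0.001, 0.072, 0.997, -0.001]
contact_force: [-0.1, -0.5, -1.2]
gripper_width: 0.125
```

play_rows --increments '[{"offset": [0,0,20],"twist": 0,"grip": 0},{"offset": [0,0,35],"twist": 0,"grip": 0},{"offset": [0,0,45],"twist": 0,"grip": 0},{"offset": [0,0,48],"twist": 0,"grip": 0},{"offset": [0,0,48],"twist": 0,"grip": 0}]'

```text
time: 17.97
tool_pos: [0.4215, -0.2401, 0.1848]
tool_rot: [-0.001, 0.071, 0.997, 0.0]
contact_force: [0.8, -0.1, -0.2]
gripper_width: 0.127
```

```bash
python3 - <<'E'
from m import *
plan(.422,-.2397,.18,-.142)
f=manip.grab_frame('scene');print(find('tray','scene'),find('spatula','scene'),find('blade_tip','scene'))
E
```

```text
t 17.97 pos [ 0.4215 -0.2401  0.1848] yaw -0.1418 F [ 0.8004 -0.1082 -0.1939] w 0.127 -> off [-0.4  0.4  4.8] tw 0.0002
[(0.64, array([ 0.4374, -0.2432, -0.0024])), (0.24, array([0.6759, 0.0359, 0.313 ]))] [(0.41, array([ 0.4224, -0.2336,  0.0288])), (0.19, array([ 0.6433, -0.2755,  0.0751]))] [(0.47, array([ 0.533 , -0.2519,  0.0211]))]
```

play_rows --increments '[{"offset": [0,0,2],"twist": 0,"grip": 0},{"offset": [0,0,4],"twist": 0,"grip": 0},{"offset": [0,0,5],"twist": 0,"grip": 0},{"offset": [0,0,5],"twist": 0,"grip": 0.2},{"offset": [0,0,5],"twist": 0,"grip": 0.3}]'

```text
time: 18.58
tool_pos: [0.4216, -0.2402, 0.1803]
tool_rot: [0.0, 0.071, 0.997, -0.0]
contact_force: [0.0, -0.1, -0.2]
gripper_width: 0.293
```

play_rows --increments '[{"offset": [0,0,0],"twist": 0,"grip": 0.35},{"offset": [0,0,0],"twist": 0,"grip": 0.35},{"offset": [0,0,-20],"twist": 0,"grip": 0.35},{"offset": [0,0,-50],"twist": 0,"grip": 0.35},{"offset": [0,0,-90],"twist": 0,"grip": 0.35}]'

```text
time: 19.0
tool_pos: [0.4204, -0.2393, 0.2682]
tool_rot: [-0.003, 0.071, 0.997, 0.002]
contact_force: [0.5, -0.7, 0.3]
gripper_width: 0.349
```

play_rows --increments '[{"offset": [0,0,-40],"twist": 0,"grip": 0.35},{"offset": [0,0,-70],"twist": 0,"grip": 0.35},{"offset": [0,0,-70],"twist": 0,"grip": 0.35}]'

```text
time: 19.25
tool_pos: [0.4232, -0.2414, 0.3489]
tool_rot: [0.006, 0.071, 0.997, -0.004]
contact_force: [1.5, -0.4, 1.3]
gripper_width: 0.351
```

```bash
python3 - <<'E'
from m import *
meas(['tray','spatula','blade_tip','swab','swab_stand'],4)
for c in ('top','scene'): print([find('swab',c,'box') for i in range(1)],find('swab_stand',c,'box'))
plan(.646,-.277,.34,0)
E
```

```text
('tray', 'top') [ 0.4454 -0.2454  0.0014] 0.0019 4
('spatula', 'top') [ 0.4246 -0.2367  0.0088] 0.001 4
('blade_tip', 'top') [ 0.5169 -0.1139  0.0057] 0.2771 4
('swab', 'top') [ 0.6472 -0.2788  0.0726] 0.0015 3
('swab_stand', 'top') [ 0.6474 -0.2754 -0.0004] 0.0013 4
('tray', 'scene') [ 0.4388 -0.2411 -0.0011] 0.0011 4
('spatula', 'scene') [ 0.4219 -0.234   0.0122] 0.0017 4
('blade_tip', 'scene') [ 0.53   -0.2535  0.0076] 0.0018 4
('swab', 'scene') [ 0.6439 -0.2766  0.0746] 0.0016 3
('swab_stand', 'scene') [ 0.6443 -0.2755 -0.0006] 0.0015 4
[[(0.47, array([ 0.6423, -0.2771,  0.112 ]))]] [(0.84, array([ 0.6425, -0.267 ,  0.0747]))]
[[]] [(0.89, array([ 0.6609, -0.2627,  0.0482]))]
t 21.85 pos [ 0.4216 -0.2402  0.3402] yaw -0.1418 F [ 0.7561 -0.2503  0.2356] w 0.352 -> off [-227.4   -4.8    0.2] tw -0.1418
```

play_rows --increments '[{"offset": [-35,-1,0],"twist": -0.03,"grip": 0.5},{"offset": [-75,-2,0],"twist": -0.07,"grip": 0.5},{"offset": [-115,-3,0],"twist": -0.11,"grip": 0.5},{"offset": [-155,-4,0],"twist": -0.159,"grip": 0.5},{"offset": [-190,-4.5,0],"twist": -0.159,"grip": 0.5}]'

```text
time: 22.27
tool_pos: [0.6112, -0.2717, 0.3399]
tool_rot: [0.0, -0.01, 1.0, -0.0]
contact_force: [0.1, -0.4, 0.3]
gripper_width: 0.503
```

```bash
python3 - <<'E'
from m import *
plan(.646,-.277,.263,.017)
E
```

```text
t 22.27 pos [ 0.6112 -0.2717  0.3399] yaw 0.019 F [ 0.1273 -0.4138  0.3269] w 0.503 -> off [-34.7  -6.   76.9] tw 0.002
```

play_rows --increments '[{"offset": [-25,-4,0],"twist": 0,"grip": 0.5},{"offset": [-34,-6,10],"twist": 0,"grip": 0.5},{"offset": [-34.5,-6,40],"twist": 0,"grip": 0.5},{"offset": [-34.5,-6,70],"twist": 0,"grip": 0.5},{"offset": [-34.5,-6,77],"twist": 0,"grip": 0.5}]'

```text
time: 22.68
tool_pos: [0.6422, -0.2759, 0.2567]
tool_rot: [-0.004, -0.009, 1.0, 0.002]
contact_force: [-1.6, 0.8, -1.0]
gripper_width: 0.499
```

play_rows --increments '[{"offset": [0,0,0],"twist": 0,"grip": 0.4},{"offset": [0,0,0],"twist": 0,"grip": 0.3},{"offset": [0,0,0],"twist": 0,"grip": 0.2},{"offset": [0,0,0],"twist": 0,"grip": 0},{"offset": [0,0,0],"twist": 0,"grip": 0}]'

```text
time: 23.1
tool_pos: [0.6442, -0.2772, 0.2658]
tool_rot: [0.002, -0.009, 1.0, -0.001]
contact_force: [0.1, 0.3, -0.7]
gripper_width: 0.185
```

play_rows --increments '[{"offset": [0,0,0],"twist": 0,"grip": 0},{"offset": [0,0,0],"twist": 0,"grip": 0},{"offset": [0,0,0],"twist": 0,"grip": 0}]'

```text
time: 23.35
tool_pos: [0.6442, -0.2772, 0.2656]
tool_rot: [0.001, -0.009, 1.0, -0.001]
contact_force: [-0.6, -0.5, 6.2]
gripper_width: 0.188
```

```bash
python3 - <<'E'
from m import *
plan(.646,-.277,.263,.017)
meas(['swab','vial','lid_edge','lid_hinge'],3)
E
```

```text
t 23.35 pos [ 0.6442 -0.2772  0.2656] yaw 0.0172 F [-0.6135 -0.4773  6.1953] w 0.188 -> off [-1.8  0.2  2.6] tw 0.0002
('vial', 'top') [0.6634 0.0326 0.1396] 0.0013 3
('lid_edge', 'top') [0.6761 0.0309 0.3142] 0.0018 3
('lid_hinge', 'top') [0.6985 0.0355 0.205 ] 0.0013 3
('swab', 'top') [0.46   0.273  0.0016] 0.0 1
('swab', 'scene') [ 0.6444 -0.2757  0.0757] 0.0022 3
('lid_edge', 'scene') [0.6746 0.04   0.3134] 0.0011 3
('lid_hinge', 'scene') [0.6962 0.0371 0.2009] 0.0013 3
('vial', 'scene') [ 0.4955 -0.4448  0.0019] 0.0 1
```

play_rows --increments '[{"offset": [0,0,-10],"twist": 0,"grip": 0},{"offset": [0,0,-25],"twist": 0,"grip": 0},{"offset": [0,0,-40],"twist": 0,"grip": 0},{"offset": [0,0,-50],"twist": 0,"grip": 0},{"offset": [0,0,-55],"twist": 0,"grip": 0}]'

```text
time: 25.27
tool_pos: [0.6442, -0.277, 0.322]
tool_rot: [0.002, -0.009, 1.0, -0.001]
contact_force: [-0.3, -0.6, 1.0]
gripper_width: 0.181
```

play_rows --increments '[{"offset": [0,0,0],"twist": 0,"grip": 0},{"offset": [0,0,0],"twist": 0,"grip": 0}]'

```text
time: 25.43
tool_pos: [0.6436, -0.2768, 0.3187]
tool_rot: [0.0, -0.009, 1.0, -0.0]
contact_force: [0.8, -1.3, 0.0]
gripper_width: 0.183
```

play_rows --increments '[{"offset": [4,0,0],"twist": 0,"grip": 0},{"offset": [8,0,0.5],"twist": 0,"grip": 0},{"offset": [12,0,0.5],"twist": 0,"grip": 0},{"offset": [16,0,1],"twist": 0,"grip": 0},{"offset": [20,0,1.5],"twist": 0,"grip": 0}]'

```text
time: 25.85
tool_pos: [0.6236, -0.2773, 0.3168]
tool_rot: [0.001, -0.009, 1.0, -0.0]
contact_force: [6.2, -1.7, -0.1]
gripper_width: 0.186
```

play_rows --increments '[{"offset": [5,0,1],"twist": 0,"grip": 0},{"offset": [10,0,3],"twist": 0,"grip": 0},{"offset": [15,0,5],"twist": 0,"grip": 0},{"offset": [20,0,7],"twist": 0,"grip": 0},{"offset": [26,0,10],"twist": 0,"grip": 0}]'

```text
time: 26.27
tool_pos: [0.5973, -0.2778, 0.3074]
tool_rot: [0.0, -0.009, 1.0, -0.0]
contact_force: [3.2, -1.2, 4.1]
gripper_width: 0.185
```

```bash
python3 - <<'E'
from m import *
plan(.646,-.277,.263,.017)
meas(['swab'],3)
fs=[]
for c in ('scene','top'):
  f=cv2.imread(f'pics/m_{c}.png'); u=px([.63,-.277,.1],c).astype(int)
  fs.append(cv2.resize(f[u[1]-40:u[1]+40,u[0]-40:u[0]+40],(400,400),interpolation=cv2.INTER_CUBIC))
cv2.imwrite('pics/s4.png',np.hstack(fs))
E
```

```text
t 26.27 pos [ 0.5973 -0.2778  0.3074] yaw 0.0172 F [ 3.2272 -1.2186  4.1128] w 0.185 -> off [-48.6   0.   44.4] tw 0.0002
('swab', 'top') [0.6387 0.2488 0.0027] 0.0 1
('swab', 'scene') [ 0.6178 -0.2771  0.1213] 0.0015 3
```

View pics/s4.png

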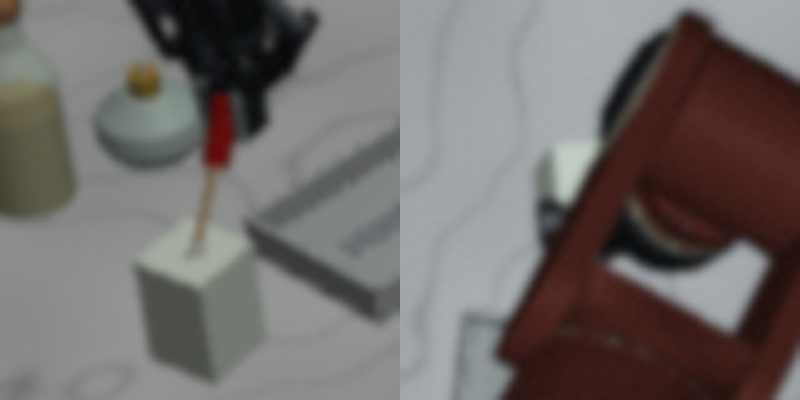

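play_rows --increments '[{"offset": [5,0,-9],"twist": 0,"grip": 0},{"offset": [10,0,-25],"twist": 0,"grip": 0},{"offset": [12,0,-60],"twist": 0,"grip": 0},{"offset": [12,0,-100],"twist": 0,"grip": 0},{"offset": [12,0,-135],"twist": 0,"grip": 0}]'

```text
time: 27.28
tool_pos: [0.5846, -0.2773, 0.4442]
tool_rot: [-0.001, -0.009, 1.0, 0.001]
contact_force: [0.4, -0.6, 0.5]
gripper_width: 0.186
```

play_rows --increments '[{"offset": [0,30,-10],"twist": 0,"grip": 0},{"offset": [0,70,-15],"twist": 0,"grip": 0},{"offset": [0,110,-15],"twist": 0,"grip": 0},{"offset": [0,150,-15],"twist": 0,"grip": 0},{"offset": [0,190,-15],"twist": 0,"grip": 0}]'

```text
time: 27.7
tool_pos: [0.5811, -0.086, 0.4578]
tool_rot: [-0.001, -0.008, 1.0, 0.0]
contact_force: [0.6, -0.5, -0.5]
gripper_width: 0.189
```

play_rows --increments '[{"offset": [0,40,0],"twist": 0,"grip": 0},{"offset": [0,80,0],"twist": 0,"grip": 0},{"offset": [0,108,0],"twist": 0,"grip": 0},{"offset": [0,122,0],"twist": 0,"grip": 0},{"offset": [0,122,0],"twist": 0,"grip": 0}]'

```text
time: 28.12
tool_pos: [0.5793, 0.0367, 0.4574]
tool_rot: [-0.0, -0.011, 1.0, 0.0]
contact_force: [0.1, -0.3, 0.2]
gripper_width: 0.184
```

```bash
python3 - <<'E'
from m import *
plan(.585,.035,.425,.017)
meas(['swab','vial','lid_edge','lid_hinge'],3)
plan(.585,.035,.425,.017)
E
```

```text
t 28.12 pos [0.5793 0.0367 0.4574] yaw 0.0214 F [ 0.1247 -0.3329  0.1568] w 0.184 -> off [-5.7 -1.8 32.4] tw 0.0044
('lid_edge', 'top') [ 0.5327 -0.2577  0.0117] 0.0 1
('swab', 'scene') [0.601  0.0347 0.2693] 0.1278 3
('lid_edge', 'scene') [0.6773 0.0391 0.3125] 0.0014 3
('lid_hinge', 'scene') [0.6991 0.0372 0.2034] 0.0024 3
('vial', 'scene') [0.7006 0.0369 0.2024] 0.0 1
t 29.62 pos [0.5803 0.0341 0.4567] yaw 0.0171 F [-0.3704  0.083  -0.7507] w 0.183 -> off [-4.7  0.8 31.7] tw 0.0001
```

play_rows --increments '[{"offset": [-5,1.2,20],"twist": 0,"grip": 0},{"offset": [-10,1.2,38],"twist": 0,"grip": 0},{"offset": [-16,1.2,54],"twist": 0,"grip": 0},{"offset": [-22,1.2,65],"twist": 0,"grip": 0},{"offset": [-28,1.2,74],"twist": 0,"grip": 0}]'

```text
time: 30.03
tool_pos: [0.6085, 0.0358, 0.3813]
tool_rot: [-0.001, -0.009, 1.0, 0.0]
contact_force: [0.3, -0.0, 0.4]
gripper_width: 0.185
```

play_rows --increments '[{"offset": [-1,0,2],"twist": 0,"grip": 0},{"offset": [-2.5,0,4],"twist": 0,"grip": 0},{"offset": [-4,0,7],"twist": 0,"grip": 0},{"offset": [-4,0,7],"twist": 0,"grip": 0}]'

```text
time: 30.37
tool_pos: [0.6125, 0.0358, 0.3762]
tool_rot: [0.0, -0.009, 1.0, -0.0]
contact_force: [-0.5, -0.2, -0.8]
gripper_width: 0.188
```

```bash
python3 - <<'E'
from m import *
plan(.585,.035,.425,.017)
f=manip.grab_frame('scene'); print(find('swab','scene'))
f2=manip.grab_frame('top')
fs=[]
for c,f in (('scene',f),('top',f2)):
  u=px([.64,.035,.2],c).astype(int)
  fs.append(cv2.resize(f[u[1]-50:u[1]+50,u[0]-40:u[0]+40],(400,500),interpolation=cv2.INTER_CUBIC))
cv2.imwrite('pics/s5.png',np.hstack(fs))
E
```

```text
t 30.37 pos [0.6125 0.0358 0.3762] yaw 0.0172 F [-0.4587 -0.2498 -0.846 ] w 0.188 -> off [ 27.5  -0.4 -48.8] tw 0.0002
[(0.64, array([ 0.4607,  0.2725, -0.002 ]))]
```

View pics/s5.png

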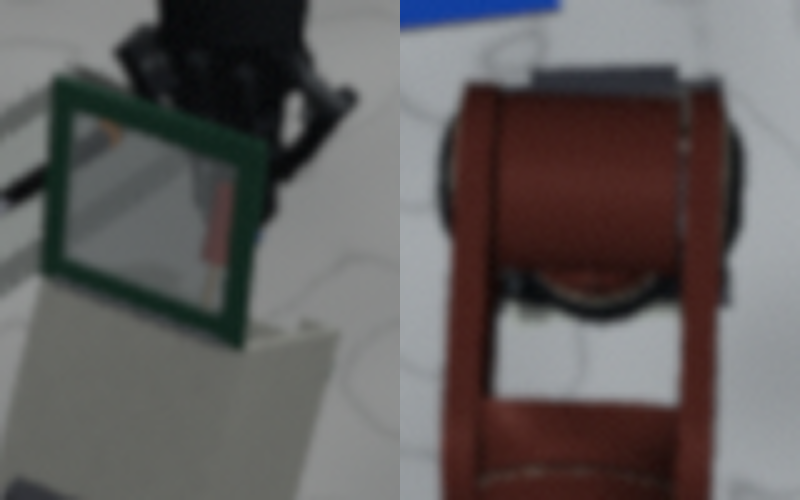

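play_rows --increments '[{"offset": [-1,0,1.7],"twist": 0,"grip": 0},{"offset": [-2,0,3.5],"twist": 0,"grip": 0},{"offset": [-3,0,5.2],"twist": 0,"grip": 0},{"offset": [-4,0,7],"twist": 0,"grip": 0},{"offset": [-5,0,8.7],"twist": 0,"grip": 0}]'

```text
time: 30.93
tool_pos: [0.6173, 0.0359, 0.3667]
tool_rot: [-0.0, -0.009, 1.0, 0.0]
contact_force: [-0.5, -0.5, -1.0]
gripper_width: 0.188
```

play_rows --increments '[{"offset": [0,0,0],"twist": 0,"grip": 0}]'

```text
time: 31.02
tool_pos: [0.6173, 0.0359, 0.3663]
tool_rot: [-0.0, -0.009, 1.0, 0.0]
contact_force: [-0.4, 0.2, -0.0]
gripper_width: 0.184
```

play_rows --increments '[{"offset": [-1,0,1.7],"twist": 0,"grip": 0},{"offset": [-2,0,3.5],"twist": 0,"grip": 0},{"offset": [-3,0,5.2],"twist": 0,"grip": 0},{"offset": [-4,0,7],"twist": 0,"grip": 0},{"offset": [-4,0,7],"twist": 0,"grip": 0}]'

```text
time: 31.43
tool_pos: [0.6213, 0.036, 0.3594]
tool_rot: [-0.0, -0.009, 1.0, 0.0]
contact_force: [0.3, 0.3, -0.2]
gripper_width: 0.186
```

play_rows --increments '[{"offset": [-1,0,1.7],"twist": 0,"grip": 0},{"offset": [-2,0,3.5],"twist": 0,"grip": 0},{"offset": [-3,0,5.2],"twist": 0,"grip": 0},{"offset": [-3,0,5.2],"twist": 0,"grip": 0}]'

```text
time: 31.77
tool_pos: [0.6243, 0.036, 0.3543]
tool_rot: [-0.0, -0.009, 1.0, 0.0]
contact_force: [-0.1, 0.4, -0.1]
gripper_width: 0.184
```

play_rows --increments '[{"offset": [-1,0,1.7],"twist": 0,"grip": 0},{"offset": [-2,0,3.5],"twist": 0,"grip": 0},{"offset": [-3.5,0,6],"twist": 0,"grip": 0},{"offset": [-5,0,8.7],"twist": 0,"grip": 0},{"offset": [-5,0,8.7],"twist": 0,"grip": 0}]'

```text
time: 32.18
tool_pos: [0.6293, 0.0361, 0.3452]
tool_rot: [-0.001, -0.009, 1.0, 0.0]
contact_force: [-0.7, -0.2, -0.2]
gripper_width: 0.185
```

play_rows --increments '[{"offset": [0,0,0],"twist": 0,"grip": 0.25},{"offset": [0,0,0],"twist": 0,"grip": 0.35},{"offset": [0,0,0],"twist": 0,"grip": 0.45},{"offset": [0,0,0],"twist": 0,"grip": 0.45},{"offset": [0,0,0],"twist": 0,"grip": 0.45}]'

```text
time: 32.6
tool_pos: [0.6293, 0.0361, 0.3464]
tool_rot: [0.0, -0.009, 1.0, -0.0]
contact_force: [0.2, 0.2, 0.1]
gripper_width: 0.451
```

```bash
python3 - <<'E'
from m import *
plan(.585,.035,.425,.017)
meas(['swab','lid_edge'],3,('scene',))
f=cv2.imread('pics/m_scene.png')
u=px([.64,.035,.2],'scene').astype(int)
cv2.imwrite('pics/s6.png',cv2.resize(f[u[1]-50:u[1]+50,u[0]-40:u[0]+40],(400,500),interpolation=cv2.INTER_CUBIC))
E
```

```text
t 32.6 pos [0.6293 0.0361 0.3464] yaw 0.0172 F [0.1591 0.17   0.0886] w 0.451 -> off [ 44.3  -0.4 -78.6] tw 0.0002
('lid_edge', 'scene') [0.6764 0.0406 0.3114] 0.0014 3
```

View pics/s6.png

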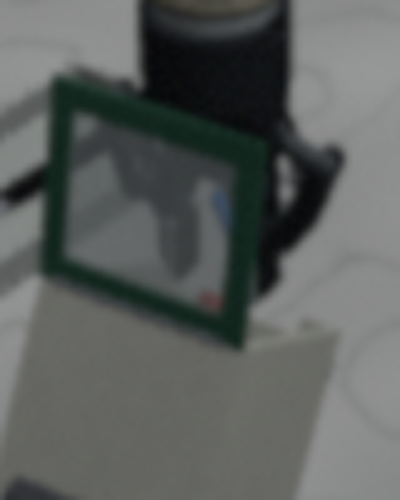

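play_rows --increments '[{"offset": [8,0,-14],"twist": 0,"grip": 0.45},{"offset": [16,0,-28],"twist": 0,"grip": 0.45},{"offset": [25,0,-45],"twist": 0,"grip": 0.2},{"offset": [25,0,-45],"twist": 0,"grip": 0},{"offset": [25,0,-45],"twist": 0,"grip": 0}]'

```text
time: 33.47
tool_pos: [0.6045, 0.0357, 0.3924]
tool_rot: [0.002, -0.009, 1.0, -0.0]
contact_force: [0.1, 0.4, -0.3]
gripper_width: 0.03
```

play_rows --increments '[{"offset": [0,0,0],"twist": 0,"grip": 0},{"offset": [-8,0,10],"twist": 0,"grip": 0},{"offset": [-16,0,20],"twist": 0,"grip": 0},{"offset": [-23,0,30],"twist": 0,"grip": 0},{"offset": [-23,0,34],"twist": 0,"grip": 0}]'

```text
time: 33.88
tool_pos: [0.6276, 0.036, 0.3535]
tool_rot: [-0.002, -0.009, 1.0, 0.0]
contact_force: [-0.1, 0.3, -0.9]
gripper_width: 0.001
```

play_rows --increments '[{"offset": [0,0,3],"twist": 0,"grip": 0},{"offset": [0,0,6],"twist": 0,"grip": 0},{"offset": [0,0,9],"twist": 0,"grip": 0},{"offset": [0,0,9],"twist": 0,"grip": 0}]'

```text
time: 34.22
tool_pos: [0.627, 0.0361, 0.3477]
tool_rot: [-0.0, -0.009, 1.0, 0.0]
contact_force: [-0.8, 0.3, -0.8]
gripper_width: -0.001
```

play_rows --increments '[{"offset": [0,0,1.5],"twist": 0,"grip": 0},{"offset": [0,0,3],"twist": 0,"grip": 0},{"offset": [0,0,4],"twist": 0,"grip": 0},{"offset": [0,0,4],"twist": 0,"grip": 0}]'

```text
time: 34.55
tool_pos: [0.6272, 0.0361, 0.3441]
tool_rot: [0.0, -0.009, 1.0, -0.0]
contact_force: [0.5, -0.3, 0.4]
gripper_width: 0.0
```

play_rows --increments '[{"offset": [0,0,1.5],"twist": 0,"grip": 0},{"offset": [0,0,3],"twist": 0,"grip": 0},{"offset": [0,0,3],"twist": 0,"grip": 0}]'

```text
time: 34.8
tool_pos: [0.6275, 0.0361, 0.3433]
tool_rot: [0.001, -0.009, 1.0, -0.0]
contact_force: [-4.0, 0.3, 6.2]
gripper_width: -0.006
```

play_rows --increments '[{"offset": [0,0,1.5],"twist": 0,"grip": 0},{"offset": [0,0,3],"twist": 0,"grip": 0},{"offset": [0,0,3],"twist": 0,"grip": 0}]'

```text
time: 35.05
tool_pos: [0.6276, 0.0362, 0.343]
tool_rot: [0.001, -0.009, 1.0, -0.0]
contact_force: [-9.5, -0.4, 16.6]
gripper_width: 0.0
```

play_rows --increments '[{"offset": [2,0,-8],"twist": 0,"grip": 0},{"offset": [10,0,-30],"twist": 0,"grip": 0},{"offset": [35,0,-60],"twist": 0,"grip": 0},{"offset": [70,0,-80],"twist": 0,"grip": 0},{"offset": [110,0,-90],"twist": 0,"grip": 0}]'

```text
time: 35.47
tool_pos: [0.5171, 0.0341, 0.4317]
tool_rot: [0.003, -0.009, 1.0, -0.0]
contact_force: [-0.6, -0.3, 1.7]
gripper_width: 0.001
```

play_rows --increments '[{"offset": [30,-35,0],"twist": 0,"grip": 0},{"offset": [50,-70,0],"twist": 0,"grip": 0},{"offset": [70,-105,0],"twist": 0,"grip": 0},{"offset": [70,-140,0],"twist": 0,"grip": 0},{"offset": [70,-140,0],"twist": 0,"grip": 0}]'

```text
time: 35.88
tool_pos: [0.4484, -0.1111, 0.4285]
tool_rot: [0.001, -0.005, 1.0, -0.002]
contact_force: [-0.3, 0.4, 0.1]
gripper_width: 0.001
```

```bash
python3 - <<'E'
from m import *
plan(.585,.035,.425,.017)
meas(['swab','lid_edge','lid_hinge','spatula','vial'],3)
print(find('swab','top','box'))
fs=[]
for c in ('top','scene'):
  f=cv2.imread(f'pics/m_{c}.png')
  u=px([.62,.035,.2],c).astype(int); fs.append(cv2.resize(f[u[1]-45:u[1]+45,u[0]-40:u[0]+40],(400,450),interpolation=cv2.INTER_CUBIC))
for p in ([.66,.036,.138],[.64,.036,.1725]): print(px(p,'top')-px([.62,.035,.2],'top').astype(int)+[40,45])
cv2.imwrite('pics/s7.png',np.hstack(fs))
E
```

```text
t 35.88 pos [ 0.4484 -0.1111  0.4285] yaw 0.0106 F [-0.3168  0.3548  0.1393] w 0.001 -> off [-138.1  144.6    3.2] tw -0.0064
('swab', 'top') [0.6594 0.0369 0.1321] 0.1014 3
('lid_edge', 'top') [0.6745 0.0306 0.3112] 0.1474 3
('lid_hinge', 'top') [0.6986 0.0367 0.2033] 0.1005 3
('spatula', 'top') [0.6601 0.0357 0.1321] 0.0 1
('vial', 'top') [ 0.5926  0.4677 -0.002 ] 0.0 1
('lid_edge', 'scene') [0.6748 0.0393 0.3118] 0.0017 3
('lid_hinge', 'scene') [0.6985 0.0369 0.2027] 0.0021 2
('spatula', 'scene') [ 0.4232 -0.2349  0.0123] 0.1438 3
('vial', 'scene') [ 0.5241 -0.1045  0.074 ] 0.1383 2
('swab', 'scene') [ 0.366   0.1084 -0.0034] 0.0 1
[(0.7, array([ 0.3827, -0.1066,  0.0133])), (0.42, array([0.6422, 0.0337, 0.1642]))]
[40.7611 35.7224]
[40.6616 40.1521]
```

View pics/s7.png

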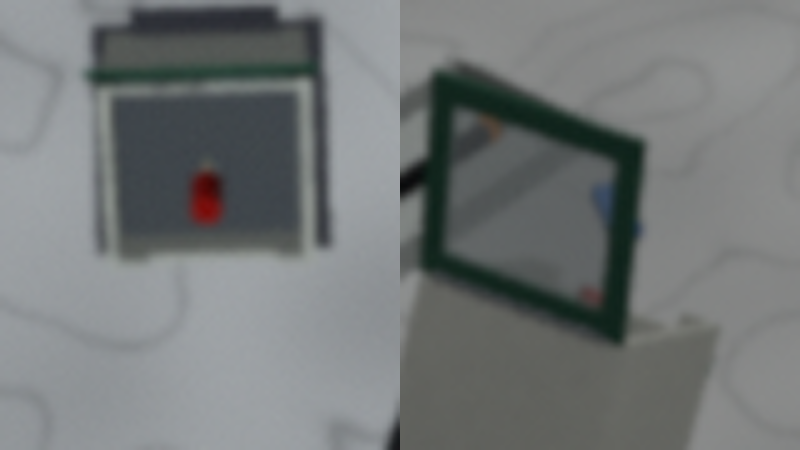

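```bash
python3 -c "
from h import *
print(manip.job_done())"
```

```text
the job is handed in; nothing more can be done
None
```

I completed every step and handed the job in at about 36 s of the 72 s allowed; no verdict is reported.

- **Lid:** I slid the spatula blade into the slot and levered the lid up. In the last measurement it stands by itself at about 1.88 rad, against 1.57 for square.
- **Clearance to the lid:** The gripper body passed within an estimated 3 mm of the lid's edge. The readings showed no sign of contact, and the lid did not move.
- **Spatula:** It lies in the tray, found there with its origin about 10 mm above the table. It dropped the last 10 mm or so, because the fingertips reach the tray floor before the handle does.
- **Swab:** The tool can only point down, so I tilted the swab 30° in the grip against the hole in its stand. I lowered it part-way into the vial and let it slide. Then I pressed the cap from above with the closed fingers at about 19 N, and it met a firm stop at the seated height.
- **Last checks:** The final top picture shows the cap on the vial. The network put the swab's origin at (0.659, 0.037, 0.132), against the vial mouth I worked out at (0.660, 0.036, 0.138). That is about 6 mm low, close to the network's error.
- **Weak readings:** In that last look, some vial, swab and spatula readings were false detections. I did not re-measure the bystander items individually, but nothing looked disturbed in the pictures I viewed.

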